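# Clear the bin mouth and draw the cross-bar out

### The arm

A 6-joint arm with a two-finger parallel gripper is mounted at the origin on the work surface. World frame = base frame: x ahead of the robot, y to its left, z up, the work surface at z = 0. Lengths are in m, angles in rad, forces in N, time in s.
With the tool pointing down it reaches from about 0.275 to 0.85 m from the base axis. Payload 19 kg.
Tool frame: the origin (TCP) lies between the finger pads; the fingertips stand 25 mm ahead of it and the grasp point (between the pads) lies 6 mm ahead of it; y points along the fingers, z is the direction in which the jaws open and shut, and the axes are right-handed (so a half turn about y gives the same grasp; the last joint's range is limited). The gripper opens to 85 mm and grips with 20 to 120 N. Pads are 22 mm wide; open, the fingers measure 114 mm over their backs; the gripper's body (76 mm by 85 mm) begins 54 mm behind the grasp point. The pads swing forward as they close: fully open they stand 13 mm farther back than shut.
Start: joints at [0.99, 0.15, 1.437, -0, 1.554, -0.134], TCP at [0.248, 0.519, 0.219] pointing down, gripper open.
Joint ranges: [-2.8, 2.8], [-0.68, 2.1], [0.12, 2.68], [-1.39, 4.53], [0.16, 2.79], [-2.81, 2.81]. Speed limits (rad/s): [1.89, 1.89, 2.22, 3.01, 3.01, 3.01].

### API

Orientations are given as a rotation vector (axis times angle).
In Python, from workcell import sense, read_camera, calibration, finish_job gives the robot as it stands.
- The arm moves only by the tool drive_tool, never from a script. Its argument "series" is a list of rows, each an object of numbers: "wx", "wy", "wz": the turn, a rotation vector about the world's x, y, z in rad; "dx", "dy", "dz": the shift along the world's x, y, z in units of 50 mm (1.0 is 50 mm); "gripper": the opening, from 0 (shut) to 1 (fully open). A call has 1 to 20 rows; each row is the pose to reach, as a shift and turn from the pose commanded when the call began; what a row does not reach only later rows make up. A row lasts 1/8 s, in which the tool goes at most 62.5 mm and 10.7 degrees, less where a joint would pass 70% of its speed; a pose out of reach is approached as far as the arm can. A call with a gripper value outside its range is refused whole. The fingers move at their own pace and stop on an object; the grip force is fixed at half the most. Time passes only in rows, so rows that repeat a pose let the fingers close. It gives the time, the measured TCP pose, the force and the opening at its end, in the units of the state.
- sense(): the state, without advancing time (a new reading comes with each control period).
- read_camera(name): name is "scene" or "side" or "wrist"; returns the picture (384x512x3 uint8, red, green, blue); there is no depth.
- calibration(name): a dict with "camera_matrix" (3x3 intrinsics, pixels), "dist_coeffs" ([k1, k2, p1, p2, k3] as OpenCV has them; the pictures are not rectified), "cam_to_world" (4x4, takes a point from camera to world coordinates); the wrist camera has in their place "mount" (4x4, takes a point from camera to tool coordinates, whose origin is the TCP and whose axes are the tool frame's). Camera axes: x right, y up, looking along -z (the intrinsics and any distortion apply to the point x, -y, -z); pixel columns grow to the right and rows downward; lengths in m; the calibration is good to about 2 mm. A picture is of the moment at which its call begins: read the wrist's pose just before it. calibration takes no time and is no camera call.
- finish_job(): hands the job in, once; it reports no verdict.
The state is a dict: "time_s": time; "joints": joint angles; "dq": joint speeds; "effort": joint torques, N m; "eef_pos": TCP position; "ee_rot": TCP orientation; "contact_force": force on the tool from outside, world axes, zero at the start; "wrist_torque": the same for the moment, N m; "width": finger opening in m.
Only numpy, scipy, OpenCV 4.12 (cv2) and the standard library are available. Lean on these libraries where they do the work, as an engineer would, in place of code of your own. Each camera call takes 0.05 s, during which the arm holds its last target.

### The job

The yellow basket is standing over the mouth of the blue bin: hang it by its handle on both prongs of the hook stand and let it hang there freely. Then take the metal cross-bar out of the bin through the narrow mouth, tilting it so that one end comes out first, and finish while still holding it in the gripper, still, with the whole bar at least 5 cm higher than the top of the bin and touching nothing else. Do not shift the other things on the bench.

Things in the scene. Friction and masses are not known exactly. Their poses are not given: they have to be found in the camera images.
- bin: Blue bin fixed to the bench, 190 (x) x 420 (y) x 142 mm high; origin at the centre of its underside, z up. Walls 5 mm. Two cover strips, 4 mm thick, top at 142 mm, close the top from each end to 80 mm from the centre. Inside, two cross ribs (at y = +45 and -45 mm, 6 mm thick, full width, tops at 92 mm) carry the bar; else hollow to the floor at 5 mm and to the end walls at y = +-205 mm.
- bin_mouth (a point): centre of the bin's mouth, level with its top, 142 mm above the bench; the mouth is the gap between the cover strips, 160 mm along the bin's y by 180 mm along its x
- bar: Straight grey metal cross-bar with red ends, 20 (x) x 250 (y) x 12 mm (z), about 0.2 kg, balanced at its middle; origin at the centre of its underside. It lies flat on the bin's ribs, roughly along the bin's y, underside 92 mm above the bench, both ends hidden under the cover strips: it is longer than the mouth and than the mouth's diagonal.
- bar_end1 (a point): centre of the bar's +y end face (125 mm from its middle, 6 mm above its underside)
- bar_end2 (a point): centre of the bar's -y end face
- basket: Yellow open hand basket, 90 (x) x 210 (y) x 60 mm high, about 0.22 kg, with a rigid black handle over it; origin at the centre of its underside, z up. It starts standing across the bin's mouth on the two cover strips.
- basket_grip (a point): middle of the handle's straight level top bar, 134 mm above the basket's underside (axes as the basket's). The bar runs along y, 12 x 12 mm in section, 124 mm long; 10 mm thick legs slope from its ends down and out to the basket's end walls; the gap under it, above the basket's rim, is 68 mm high
- stand: Green hook stand fixed to the bench; origin on the bench below the seat, z up. Two dark steel prongs, 8 mm thick, at y = +35 and -35 mm, point to the stand's -x from a crossbar and post at x = +76 to +100 mm (167 mm high). Their upper side is 165 mm above the bench; their ends, at x = -26 to -40 mm, turn up to 187 mm. Base plate x -65 to +105 mm, 130 mm wide, 12 mm high.
- stand_seat (a point): where the middle of a hung handle bar lies: midway between the prongs, 171 mm above the bench (axes as the stand's). The handle bar goes across both prongs (along y), brought in from the stand's -x side over the upturned ends, then lowered; there is room for fingers between the prongs
- carton: closed cardboard carton, 150 x 120 x 90 mm; origin at the centre of its underside; a bystander
- tape_roll: empty brown cardboard tape core, 96 mm across, 48 mm high; origin at the centre of its underside; a bystander
- scanner: black and grey hand scanner lying down, about 160 x 62 x 36 mm; origin at the centre of its underside; a bystander
- bottle: white bottle with blue cap, 60 mm across, 150 mm high; origin at the centre of its underside; a bystander

How it is judged:
By the outcome, as a careful person would: the job done as asked, in the order asked, and still so for the second after the job is handed in, while the arm keeps its last pose, push and grip.
It also fails if it takes over 69 s, if anything falls off the work surface, if the arm or the gripper's body presses on something with over 40 N, if the wrist force passes 120 N, or if a joint passes its speed limit or range.

## Working session

There is one attempt and no reset: what is moved stays moved. The work goes in short steps, Python scripts to look and compute and a tool call to move; the robot and the scene stay as the last step left them, time stands still between calls to the robot, and variables do not carry over. Pictures are saved under pics/ and viewed, and the job is handed in when it is done.

Besides the shell and the picture viewer there is one more tool, called after "Emit:" as name(argument=value, ...) on one line, values as JSON. drive_tool: Moves the arm, as the interface text tells. Its arguments: {"type":"object","properties":{"series":{"type":"array","items":{"type":"object","properties":{"wx":{"type":"number"},"wy":{"type":"number"},"wz":{"type":"number"},"dx":{"type":"number"},"dy":{"type":"number"},"dz":{"type":"number"},"gripper":{"type":"number"}}}}},"required":["series"]}

```bash
mkdir -p pics; ls; cat > h.py <<'E'
import numpy as np, cv2, json
from workcell import sense, read_camera, calibration, finish_job
def snap(n,f):
    im=read_camera(n); cv2.imwrite(f'pics/{f}.png',im[:,:,::-1]); return im
def ray(n,uv,T=None):
    c=calibration(n);K=np.array(c['camera_matrix'],float);d=np.array(c['dist_coeffs'],float)
    if T is None:T=np.array(c['cam_to_world'])
    p=cv2.undistortPoints(np.array(uv,float).reshape(-1,1,2),K,d).reshape(-1,2)
    v=np.c_[p[:,0],-p[:,1],-np.ones(len(p))]@T[:3,:3].T
    return T[:3,3],v
def plane(n,uv,z,T=None):
    o,v=ray(n,uv,T); return o+v*((z-o[2])/v[:,2])[:,None]
def proj(n,P,T=None):
    c=calibration(n);K=np.array(c['camera_matrix'],float);d=np.array(c['dist_coeffs'],float)
    if T is None:T=np.array(c['cam_to_world'])
    q=(np.atleast_2d(P)-T[:3,3])@T[:3,:3]
    q=q*[1,-1,-1]
    return cv2.projectPoints(q,np.zeros(3),np.zeros(3),K,d)[0].reshape(-1,2)
def wristT(s=None):
    s=s or sense(); T=np.eye(4);T[:3,:3]=cv2.Rodrigues(np.array(s['ee_rot'],float))[0];T[:3,3]=s['eef_pos']
    return T@np.array(calibration('wrist')['mount'])
E
python3 - <<'E'
from h import *
s=sense();print(s)
for n in('scene','side','wrist'):
    im=snap(n,n+'0'); print(n,calibration(n))
E
```

```text
pics
{'time_s': 0.0, 'joints': array([ 9.89984066e-01,  1.50949211e-01,  1.43800792e+00, -1.66423914e-05,
        1.55381570e+00, -1.33996226e-01]), 'dq': array([-0.00048029, -0.00079273,  0.00112228, -0.00085804,  0.00036779,
       -0.00138017]), 'effort': array([-6.59700036e-04, -7.13055182e+01, -5.70863271e+01, -2.77538020e-04,
        8.92456766e-03, -5.58828879e-05]), 'eef_pos': array([0.24833147, 0.51831996, 0.21820794]), 'ee_rot': array([-1.54336183,  0.350767  , -0.35013857]), 'contact_force': array([0.24084829, 0.58184856, 0.79039154]), 'wrist_torque': array([-0.02823633, -0.01716131,  0.03938581]), 'width': 0.08549695357330007}
scene {'camera_matrix': array([[461.91546436,   0.        , 264.69628071],
       [  0.        , 461.91546436, 191.40790599],
       [  0.        ,   0.        ,   1.        ]]), 'dist_coeffs': array([-0.04811276,  0.        ,  0.        ,  0.        ,  0.        ]), 'cam_to_world': array([[ 0.52636299, -0.528778  ,  0.66583468,  1.69234993],
       [ 0.85024843,  0.33142069, -0.40894736, -0.67507628],
       [-0.00442902,  0.78137964,  0.62404025, 
[... 524 characters left out ...]
454,  1.74530833],
       [ 0.        ,  0.        ,  0.        ,  1.        ]])}
wrist {'camera_matrix': array([[335.20860936,   0.        , 259.6391754 ],
       [  0.        , 335.20860936, 188.92158099],
       [  0.        ,   0.        ,   1.        ]]), 'dist_coeffs': array([-0.00790388,  0.        ,  0.        ,  0.        ,  0.        ]), 'mount': array([[ 2.38710001e-04, -9.58208436e-01, -2.86070859e-01,
        -7.35854371e-02],
       [-1.09112457e-03,  2.86070447e-01, -9.58207967e-01,
        -1.56028737e-01],
       [ 9.99999376e-01,  5.40872767e-04, -9.77236889e-04,
        -5.74079297e-04],
       [ 0.00000000e+00,  0.00000000e+00,  0.00000000e+00,
         1.00000000e+00]])}
```

View pics/scene0.png

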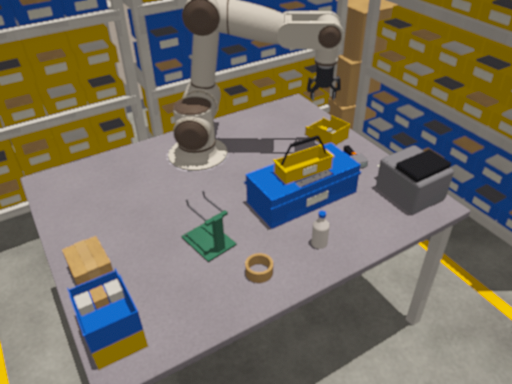

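View pics/side0.png

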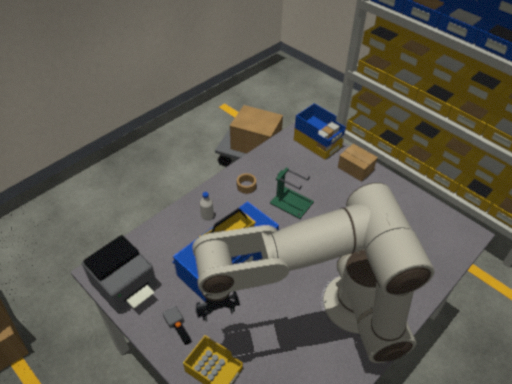

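View pics/wrist0.png

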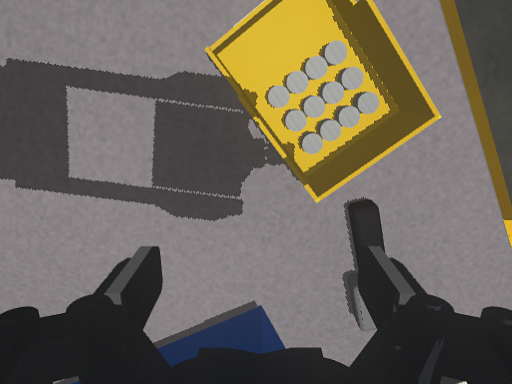

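The scene view shows the basket on the blue bin at (303,165), the stand at (210,230), bottle (320,232), tape (260,268), and a yellow tray with parts (328,130) that isn't the basket. I'll enlarge the key area.

```bash
python3 - <<'E'
import cv2
a=cv2.imread('pics/scene0.png')[120:270,170:370]
cv2.imwrite('pics/s0z.png',cv2.resize(a,None,fx=4,fy=4,interpolation=cv2.INTER_CUBIC))
a=cv2.imread('pics/side0.png')[150:320,160:330]
cv2.imwrite('pics/d0z.png',cv2.resize(a,None,fx=3.5,fy=3.5,interpolation=cv2.INTER_CUBIC))
E
```

```text
(no output)
```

View pics/s0z.png

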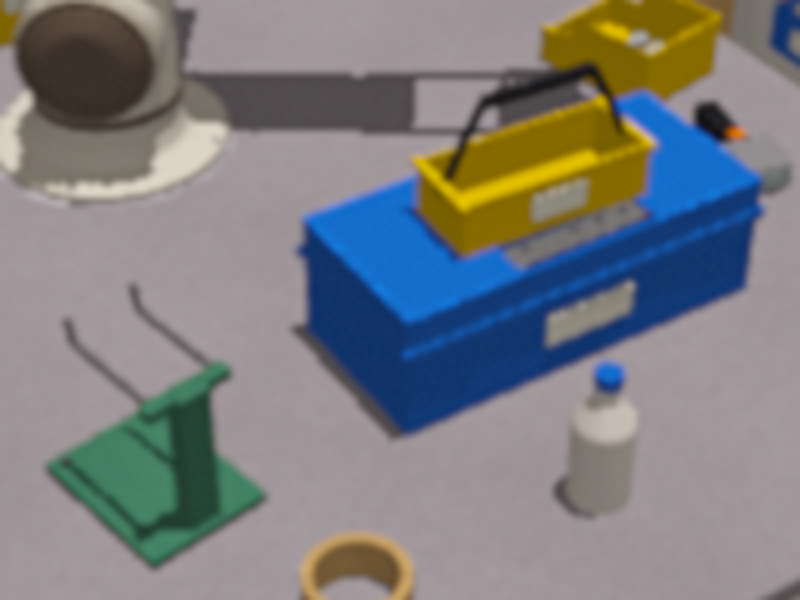

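View pics/d0z.png

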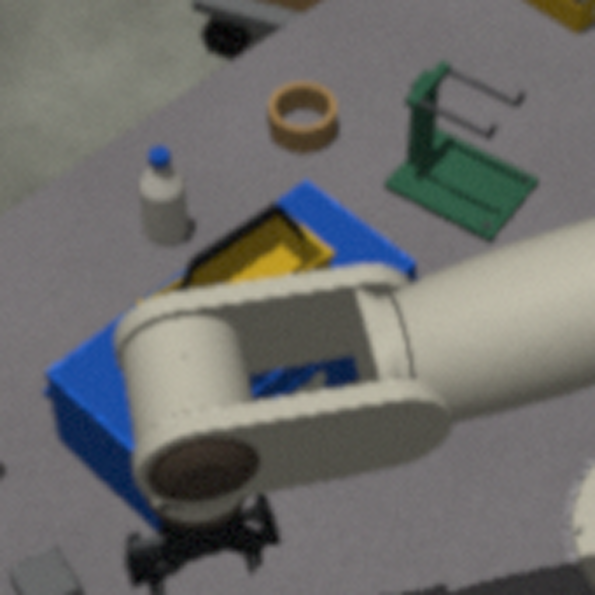

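```bash
python3 - <<'E'
from h import *
z=lambda l:[(170+(a-1.5)/4,120+(b-1.5)/4) for a,b in l]
print('bin',plane('scene',z([(305,222),(408,322),(765,185),(645,92)]),.142).round(4))
print('handle',plane('scene',z([(485,103),(590,70)]),.279).round(4))
print('basket rim',plane('scene',z([(415,160),(466,206),(655,147),(608,98)]),.142+.06).round(4))
print('prong tips',plane('scene',z([(69,321),(133,287)]),.187).round(4))
print('xbar',plane('scene',z([(143,408),(228,368)]),.167).round(4))
print('base',plane('scene',z([(46,467),(155,562),(266,494)]),.012).round(4))
z=lambda l:[(160+(a-1.25)/3.5,150+(b-1.25)/3.5) for a,b in l]
print('side base',plane('side',z([(386,184),(491,238),(538,182)]),.012).round(4))
print('side tips',plane('side',z([(490,128),(521,95)]),.187).round(4))
print('side bin',plane('side',z([(308,182),(415,265),(48,375)]),.142).round(4))
print('side xbar',plane('side',z([(410,95),(450,70)]),.167).round(4))
E
```

```text
bin [[0.4347 0.0126 0.142 ]
 [0.6149 0.0158 0.142 ]
 [0.6234 0.4294 0.142 ]
 [0.4258 0.4343 0.142 ]]
handle [[0.5259 0.1552 0.279 ]
 [0.5313 0.2711 0.279 ]]
basket rim [[0.4756 0.1118 0.202 ]
 [0.5631 0.1115 0.202 ]
 [0.5796 0.319  0.202 ]
 [0.4864 0.3334 0.202 ]]
prong tips [[ 0.5038 -0.2612  0.187 ]
 [ 0.4906 -0.1935  0.187 ]]
xbar [[ 0.6177 -0.2477  0.167 ]
 [ 0.6105 -0.1637  0.167 ]]
base [[ 0.4826 -0.2958  0.012 ]
 [ 0.6428 -0.263   0.012 ]
 [ 0.6209 -0.1401  0.012 ]]
side base [[ 0.6144 -0.1407  0.012 ]
 [ 0.4509 -0.1704  0.012 ]
 [ 0.4713 -0.2914  0.012 ]]
side tips [[ 0.4848 -0.185   0.187 ]
 [ 0.4954 -0.2578  0.187 ]]
side bin [[0.6093 0.0146 0.142 ]
 [0.4235 0.0171 0.142 ]
 [0.6075 0.4339 0.142 ]]
side xbar [[ 0.6082 -0.1708  0.167 ]
 [ 0.6029 -0.2426  0.167 ]]
```

```bash
python3 - <<'E'
from h import *
from scipy.spatial.transform import Rotation as R
s=sense();r=R.from_rotvec(s['ee_rot']);print(r.as_matrix().round(3))
zx=r.as_matrix()[:,2];print('z yaw',np.degrees(np.arctan2(zx[1],zx[0])))
T=wristT();print('cam',T.round(3))
E
```

```text
[[ 0.902 -0.001  0.432]
 [-0.432 -0.001  0.902]
 [-0.    -1.    -0.001]]
z yaw 64.39971847219226
cam [[ 0.432 -0.864 -0.258  0.182]
 [ 0.902  0.414  0.123  0.55 ]
 [ 0.    -0.286  0.958  0.374]
 [ 0.     0.     0.     1.   ]]
```

Emit:
drive_tool(series=[{"dz": 1.2},{"dz": 2.4,"dx": 0.5,"dy": -0.5,"wz": -0.18},{"dx": 1.3,"dy": -1.4,"dz": 3.4,"wz": -0.36},{"dx": 2.1,"dy": -2.3,"dz": 3.7,"wz": -0.54},{"dx": 2.9,"dy": -3.2,"dz": 3.7,"wz": -0.72},{"dx": 3.7,"dy": -4.1,"dz": 3.7,"wz": -0.9},{"dx": 4.5,"dy": -5.0,"dz": 3.7,"wz": -1.08},{"dx": 5.2,"dy": -5.7,"dz": 3.7,"wz": -1.18},{"dx": 5.6,"dy": -6.1,"dz": 3.7,"wz": -1.18},{"dx": 5.6,"dy": -6.1,"dz": 3.7,"wz": -1.18},{"dx": 5.6,"dy": -6.1,"dz": 3.7,"wz": -1.18}])

```text
$.series[0]: bad value
```

```bash
python3 - <<'E'
from h import *
s=sense();print(s['time_s'],s['eef_pos'],s['ee_rot'],s['joints'].round(2))
snap('wrist','w1')
snap('side','side1')
a=cv2.imread('pics/side1.png')[150:320,160:330]
cv2.imwrite('pics/d1z.png',cv2.resize(a,None,fx=3.5,fy=3.5,interpolation=cv2.INTER_CUBIC))
E
```

```text
0.15 [0.24833791 0.518374   0.21832988] [-1.54314633  0.3507177  -0.35015694] [ 0.99  0.15  1.44  0.    1.55 -0.13]
```

View pics/w1.png

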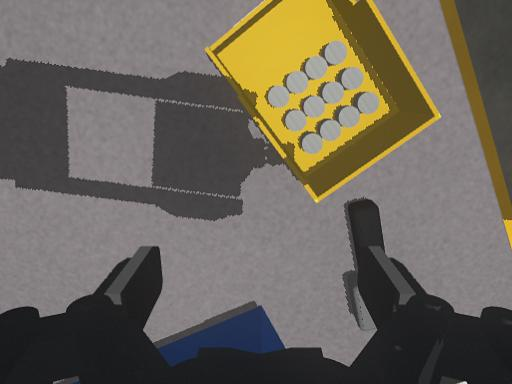

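The row was refused, so nothing moved. I expect every field is required in each row.

Emit:
drive_tool(series=[{"dx": 0,"dy": 0,"dz": 1.2,"wx": 0,"wy": 0,"wz": 0,"gripper": 1},{"dx": 0.5,"dy": -0.5,"dz": 2.4,"wx": 0,"wy": 0,"wz": -0.18,"gripper": 1},{"dx": 1.3,"dy": -1.4,"dz": 3.4,"wx": 0,"wy": 0,"wz": -0.36,"gripper": 1},{"dx": 2.1,"dy": -2.3,"dz": 3.7,"wx": 0,"wy": 0,"wz": -0.54,"gripper": 1},{"dx": 2.9,"dy": -3.2,"dz": 3.7,"wx": 0,"wy": 0,"wz": -0.72,"gripper": 1},{"dx": 3.7,"dy": -4.1,"dz": 3.7,"wx": 0,"wy": 0,"wz": -0.9,"gripper": 1},{"dx": 4.5,"dy": -5.0,"dz": 3.7,"wx": 0,"wy": 0,"wz": -1.08,"gripper": 1},{"dx": 5.2,"dy": -5.7,"dz": 3.7,"wx": 0,"wy": 0,"wz": -1.18,"gripper": 1},{"dx": 5.6,"dy": -6.1,"dz": 3.7,"wx": 0,"wy": 0,"wz": -1.18,"gripper": 1},{"dx": 5.6,"dy": -6.1,"dz": 3.7,"wx": 0,"wy": 0,"wz": -1.18,"gripper": 1},{"dx": 5.6,"dy": -6.1,"dz": 3.7,"wx": 0,"wy": 0,"wz": -1.18,"gripper": 1}])

```text
time_s: 1.62
eef_pos: [0.5281, 0.2139, 0.4038]
ee_rot: [-1.182, 1.25, -1.25]
contact_force: [-0.7, 0.8, -0.1]
width: 0.0855
```

```bash
python3 - <<'E'
from h import *
s=sense();print(s['time_s'],s['eef_pos'],s['ee_rot'],s['joints'].round(2))
snap('wrist','w1')
snap('side','side1')
a=cv2.imread('pics/side1.png')[150:320,160:330]
cv2.imwrite('pics/d1z.png',cv2.resize(a,None,fx=3.5,fy=3.5,interpolation=cv2.INTER_CUBIC))
E
```

```text
1.625 [0.52810797 0.21388981 0.40378595] [-1.18235162  1.25043091 -1.249912  ] [0.25 0.15 1.07 0.   1.92 0.31]
```

View pics/w1.png

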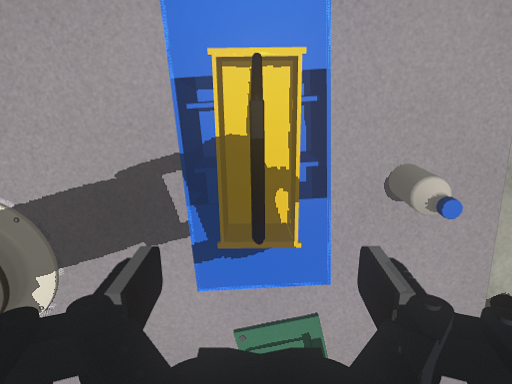

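View pics/d1z.png

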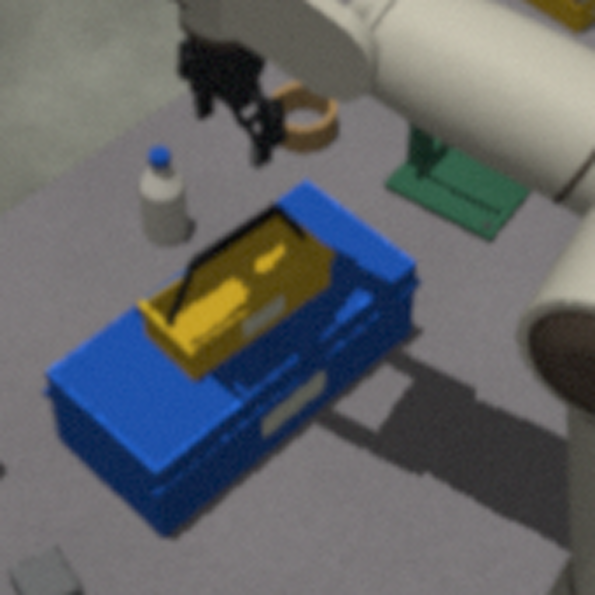

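The wrist view shows the handle running along columns 256–259, rows 55–242. The rim corners are at about (208,48), (306,48), (219,247) and (301,246).

```bash
python3 - <<'E'
from h import *
T=wristT()
print('rim',plane('wrist',[(208,48),(306,48),(300,246),(219,247)],.202,T).round(4))
for z in(.282,): print('bar',plane('wrist',[(257,100),(258,150),(258.5,200)],z,T).round(4))
print('bin',plane('wrist',[(198,290),(330,284),(331,50),(170,50)],.142,T).round(4))
z=lambda l:[(160+(a-1.25)/3.5,150+(b-1.25)/3.5) for a,b in l]
print('side bar',plane('side',z([(195,262),(277,209)]),.279).round(4))
print('side rim',plane('side',z([(140,303),(193,352),(333,248)]),.202).round(4))
print('stand base',plane('wrist',[(234,331),(317,314)],.012,T).round(4))
E
```

```text
rim [[0.482  0.329  0.202 ]
 [0.5791 0.3236 0.202 ]
 [0.5687 0.1081 0.202 ]
 [0.4736 0.112  0.202 ]]
bar [[0.5284 0.2787 0.282 ]
 [0.527  0.2383 0.282 ]
 [0.5249 0.1942 0.282 ]]
bin [[0.4279 0.0169 0.142 ]
 [0.6164 0.0163 0.142 ]
 [0.6161 0.3261 0.142 ]
 [0.4296 0.3363 0.142 ]]
side bar [[0.5262 0.2733 0.279 ]
 [0.5183 0.1552 0.279 ]]
side rim [[0.5743 0.3185 0.202 ]
 [0.4812 0.3217 0.202 ]
 [0.4774 0.1046 0.202 ]]
stand base [[ 0.4562 -0.1625  0.012 ]
 [ 0.6184 -0.1324  0.012 ]]
```

Emit:
drive_tool(series=[{"dx": -0.04,"dy": 0.04,"dz": -0.8,"wx": 0,"wy": 0,"wz": 0.01,"gripper": 1},{"dx": -0.04,"dy": 0.04,"dz": -1.7,"wx": 0,"wy": 0,"wz": 0.01,"gripper": 1},{"dx": -0.04,"dy": 0.04,"dz": -2.2,"wx": 0,"wy": 0,"wz": 0.01,"gripper": 0.8},{"dx": -0.04,"dy": 0.04,"dz": -2.44,"wx": 0,"wy": 0,"wz": 0.01,"gripper": 0.5},{"dx": -0.04,"dy": 0.04,"dz": -2.44,"wx": 0,"wy": 0,"wz": 0.01,"gripper": 0.2},{"dx": -0.04,"dy": 0.04,"dz": -2.44,"wx": 0,"wy": 0,"wz": 0.01,"gripper": 0},{"dx": -0.04,"dy": 0.04,"dz": -2.44,"wx": 0,"wy": 0,"wz": 0.01,"gripper": 0},{"dx": -0.04,"dy": 0.04,"dz": -2.44,"wx": 0,"wy": 0,"wz": 0.01,"gripper": 0},{"dx": -0.04,"dy": 0.04,"dz": -2.44,"wx": 0,"wy": 0,"wz": 0.01,"gripper": 0},{"dx": -0.04,"dy": 0.04,"dz": -2.44,"wx": 0,"wy": 0,"wz": 0.01,"gripper": 0}])

```text
time_s: 2.98
eef_pos: [0.5265, 0.2155, 0.2818]
ee_rot: [-1.187, 1.243, -1.243]
contact_force: [0.3, 0.1, -0.6]
width: 0.0001
```

```bash
python3 - <<'E'
from h import *
s=sense();print(s['time_s'],s['eef_pos'],s['ee_rot'],s['joints'].round(2),s['width'])
snap('wrist','w2')
E
```

```text
2.975 [0.52648833 0.21549326 0.28183393] [-1.18709112  1.2430324  -1.2429812 ] [0.25 0.12 1.34 0.   1.68 0.3 ] 0.00014431535205308645
```

View pics/w2.png

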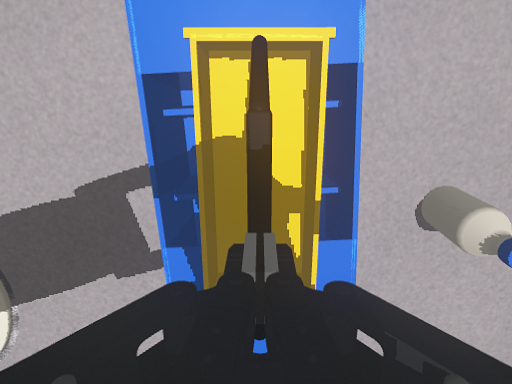

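```bash
python3 - <<'E'
from h import *
a=cv2.imread('pics/w2.png')[190:384,180:340]
cv2.imwrite('pics/w2z.png',cv2.resize(a,None,fx=3,fy=3))
a=snap('scene','sc2')[100:220,230:380,::-1]
cv2.imwrite('pics/sc2z.png',cv2.resize(a,None,fx=5,fy=4.9,interpolation=cv2.INTER_CUBIC))
E
```

```text
(no output)
```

View pics/w2z.png

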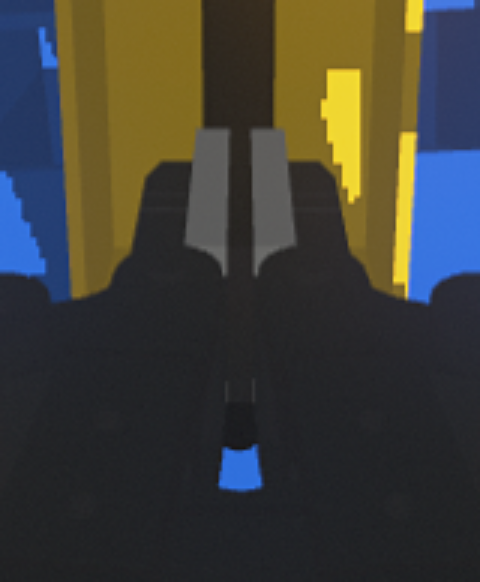

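View pics/sc2z.png

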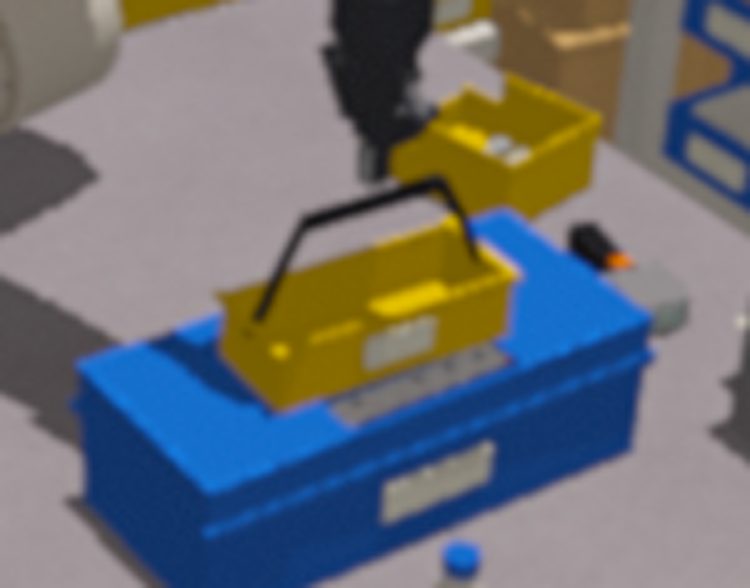

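The fingers shut on nothing. In the scene view the fingertips look to end about 4 px above the handle bar, so I'll check the heights.

```bash
python3 - <<'E'
from h import *
s=sense();p=s['eef_pos'];T=wristT()
f=lambda n,P:proj(n,P).round(1)
sc=f('scene',[p,p-[0,0,.006],p-[0,0,.025]]);print('scene zoom TCP,grasp,tip',sc,((sc-[230,100])*[5,4.9]).round())
print(proj('wrist',[p,p-[0,0,.006],p-[0,0,.025]],T).round(1))
# bar triangulate: height from wrist apparent width, and scene+side earlier: bar edge mid pixel
def tri(n1,u1,T1,n2,u2,T2):
    o1,v1=ray(n1,[u1],T1);o2,v2=ray(n2,[u2],T2);v1=v1[0];v2=v2[0]
    A=np.c_[v1,-v2];t=np.linalg.lstsq(A,o2-o1,rcond=None)[0]
    a=o1+t[0]*v1;b=o2+t[1]*v2;return ((a+b)/2).round(4),np.linalg.norm(a-b).round(4)
zs=lambda a,b:(170+(a-1.5)/4,120+(b-1.5)/4)
zd=lambda a,b:(160+(a-1.25)/3.5,150+(b-1.25)/3.5)
# handle top-bar bends: scene(near -y): (485,103); +y (590,70).
print(tri('scene',zs(485,103),None,'side',zd(277,209),None))
print(tri('scene',zs(590,72),None,'side',zd(195,262),None))
E
```

```text
scene zoom TCP,grasp,tip [[304.4 140.1]
 [304.3 141.5]
 [304.1 145.8]] [[372. 196.]
 [372. 203.]
 [371. 224.]]
[[261.3 238.3]
 [261.3 233.5]
 [261.1 219.9]]
(array([0.5212, 0.1557, 0.2766]), np.float64(0.0047))
(array([0.529 , 0.2721, 0.2753]), np.float64(0.0017))
```

```bash
python3 - <<'E'
from h import *
im=cv2.imread('pics/sc2.png')
q=proj('scene',sense()['eef_pos'])[0]
a=cv2.resize(im[105:165,270:340],None,fx=10,fy=10,interpolation=cv2.INTER_NEAREST)
cv2.imwrite('pics/sc2y.png',a)
im=snap('side','sd2')[:,:,::-1]
q=proj('side',sense()['eef_pos'])[0];print(q)
x,y=q.astype(int)
cv2.imwrite('pics/sd2y.png',cv2.resize(im[y-40:y+30,x-40:x+40],None,fx=8,fy=8,interpolation=cv2.INTER_NEAREST))
E
```

```text
[226.24418566 215.95777646]
```

View pics/sc2y.png

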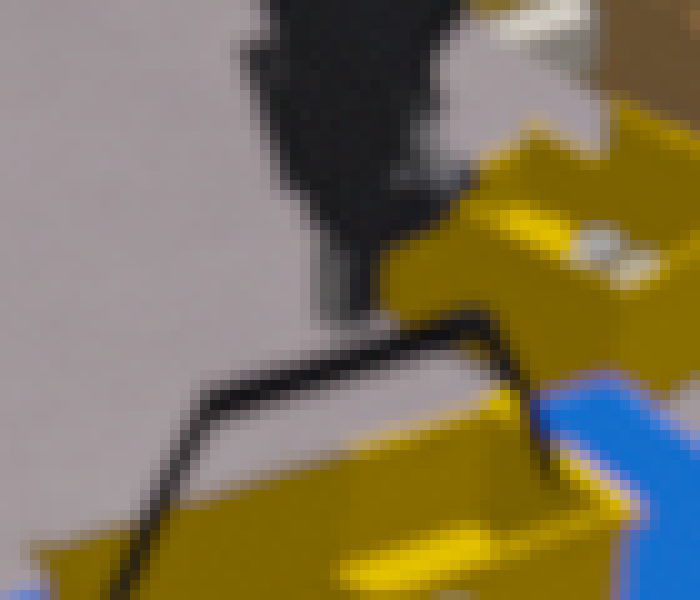

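View pics/sd2y.png

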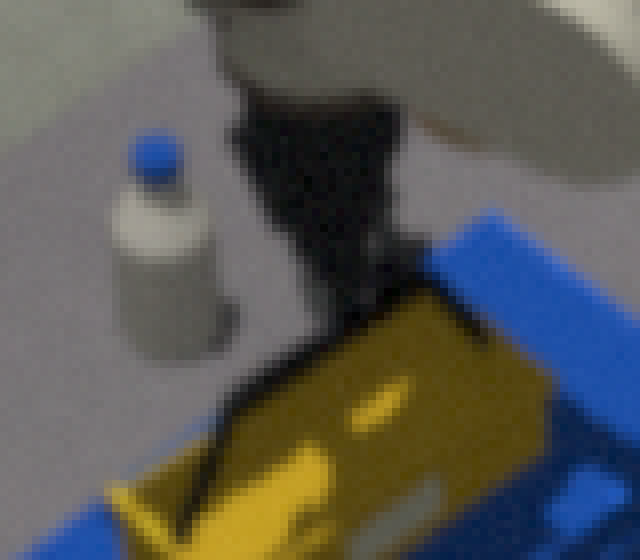

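The fingertips end about 11 mm above the bar (scene pixel 305,137.5). They're about 36 mm shorter than TCP+25 mm would put them, and the wrist view agrees. Lowering 34 mm is safe whichever reading is right, so I'll open, lower and close again.

Emit:
drive_tool(series=[{"dx": 0,"dy": 0,"dz": 0.1,"wx": 0,"wy": 0,"wz": 0,"gripper": 1},{"dx": 0,"dy": 0,"dz": 0.1,"wx": 0,"wy": 0,"wz": 0,"gripper": 1},{"dx": 0,"dy": 0,"dz": 0,"wx": 0,"wy": 0,"wz": 0,"gripper": 1},{"dx": 0,"dy": 0,"dz": 0,"wx": 0,"wy": 0,"wz": 0,"gripper": 1},{"dx": 0,"dy": 0,"dz": -0.35,"wx": 0,"wy": 0,"wz": 0,"gripper": 1},{"dx": 0,"dy": 0,"dz": -0.7,"wx": 0,"wy": 0,"wz": 0,"gripper": 1},{"dx": 0,"dy": 0,"dz": -0.7,"wx": 0,"wy": 0,"wz": 0,"gripper": 0},{"dx": 0,"dy": 0,"dz": -0.7,"wx": 0,"wy": 0,"wz": 0,"gripper": 0},{"dx": 0,"dy": 0,"dz": -0.7,"wx": 0,"wy": 0,"wz": 0,"gripper": 0},{"dx": 0,"dy": 0,"dz": -0.7,"wx": 0,"wy": 0,"wz": 0,"gripper": 0},{"dx": 0,"dy": 0,"dz": -0.7,"wx": 0,"wy": 0,"wz": 0,"gripper": 0}])

```text
time_s: 4.5
eef_pos: [0.5265, 0.2156, 0.2473]
ee_rot: [-1.187, 1.243, -1.243]
contact_force: [-2.0, 0.5, 3.7]
width: 0.0105
```

```bash
python3 - <<'E'
from h import *
s=sense();print(s['time_s'],s['eef_pos'],s['width'])
a=snap('scene','sc3')[105:165,270:340,::-1]
cv2.imwrite('pics/sc3y.png',cv2.resize(a,None,fx=8,fy=8,interpolation=cv2.INTER_NEAREST))
snap('wrist','w3')
E
```

```text
4.5 [0.52648347 0.21557116 0.24728794] 0.010548102331063538
```

View pics/sc3y.png

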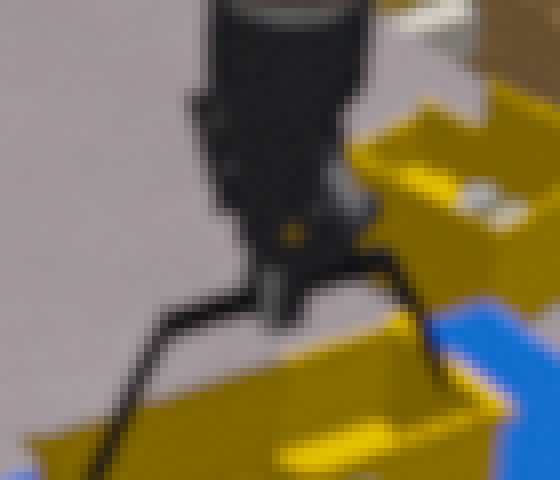

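View pics/w3.png

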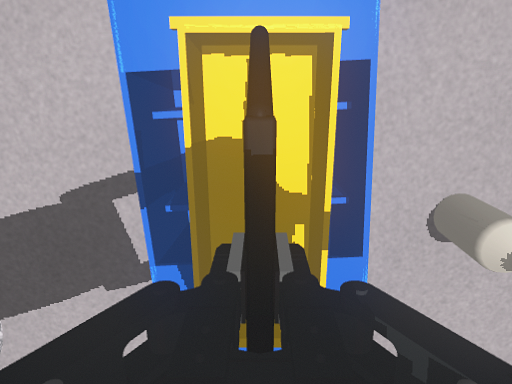

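The handle is now gripped, at width 10.5 mm. So the real grasp point is about 30 mm behind the reported TCP, and I'll use that from here. Next I'll lift and carry it to the stand's −x side.

Emit:
drive_tool(series=[{"dx": 0,"dy": 0,"dz": 0.3,"wx": 0,"wy": 0,"wz": 0,"gripper": 0},{"dx": 0,"dy": 0,"dz": 0.9,"wx": 0,"wy": 0,"wz": 0,"gripper": 0},{"dx": 0,"dy": 0,"dz": 1.6,"wx": 0,"wy": 0,"wz": 0,"gripper": 0},{"dx": -0.1,"dy": -0.4,"dz": 2.0,"wx": 0,"wy": 0,"wz": 0,"gripper": 0},{"dx": -0.3,"dy": -1.0,"dz": 2.0,"wx": 0,"wy": 0,"wz": 0.02,"gripper": 0},{"dx": -0.5,"dy": -1.8,"dz": 2.0,"wx": 0,"wy": 0,"wz": 0.04,"gripper": 0},{"dx": -0.8,"dy": -2.6,"dz": 2.0,"wx": 0,"wy": 0,"wz": 0.06,"gripper": 0},{"dx": -1.0,"dy": -3.5,"dz": 2.0,"wx": 0,"wy": 0,"wz": 0.08,"gripper": 0},{"dx": -1.3,"dy": -4.4,"dz": 2.0,"wx": 0,"wy": 0,"wz": 0.1,"gripper": 0},{"dx": -1.6,"dy": -5.3,"dz": 2.0,"wx": 0,"wy": 0,"wz": 0.12,"gripper": 0},{"dx": -1.9,"dy": -6.2,"dz": 2.0,"wx": 0,"wy": 0,"wz": 0.14,"gripper": 0},{"dx": -2.1,"dy": -7.0,"dz": 2.0,"wx": 0,"wy": 0,"wz": 0.16,"gripper": 0},{"dx": -2.3,"dy": -7.8,"dz": 2.0,"wx": 0,"wy": 0,"wz": 0.18,"gripper": 0},{"dx": -2.5,"dy": -8.5,"dz": 2.0,"wx": 0,"wy": 0,"wz": 0.2,"gripper": 0},{"dx": -2.6,"dy": -9.0,"dz": 2.0,"wx": 0,"wy": 0,"wz": 0.22,"gripper": 0},{"dx": -2.66,"dy": -9.2,"dz": 2.0,"wx": 0,"wy": 0,"wz": 0.23,"gripper": 0},{"dx": -2.66,"dy": -9.2,"dz": 2.0,"wx": 0,"wy": 0,"wz": 0.23,"gripper": 0},{"dx": -2.66,"dy": -9.2,"dz": 2.0,"wx": 0,"wy": 0,"wz": 0.23,"gripper": 0}])

```text
time_s: 6.85
eef_pos: [0.3935, -0.2438, 0.347]
ee_rot: [-1.291, 1.072, -1.072]
contact_force: [0.8, 0.3, -1.6]
width: 0.011
```

```bash
cat > two.py <<'E'
from h import *
import sys
k=sys.argv[1]
s=sense();print(s['time_s'],s['eef_pos'].round(4),s['ee_rot'].round(3),s['contact_force'].round(1),round(s['width'],4),s['joints'].round(2))
a=snap('scene','sc'+k)[120:290,150:350,::-1]
cv2.imwrite(f'pics/sc{k}z.png',cv2.resize(a,None,fx=3.5,fy=3.5,interpolation=cv2.INTER_CUBIC))
a=snap('side','sd'+k)[140:320,160:360,::-1]
cv2.imwrite(f'pics/sd{k}z.png',cv2.resize(a,None,fx=3.3,fy=3.3,interpolation=cv2.INTER_CUBIC))
E
python3 two.py 4
```

```text
6.85 [ 0.3935 -0.2438  0.347 ] [-1.291  1.072 -1.072] [ 0.8  0.3 -1.6] 0.011 [-0.72 -0.1   1.44  0.    1.8  -0.91]
```

View pics/sc4z.png

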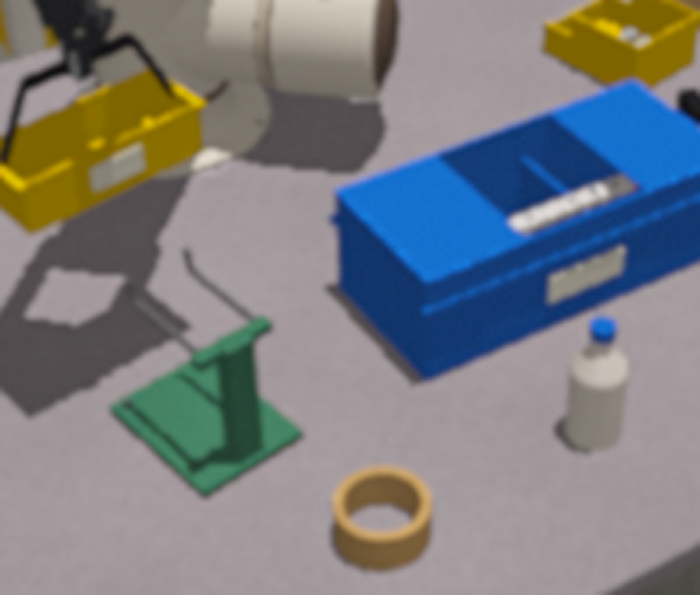

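View pics/sd4z.png

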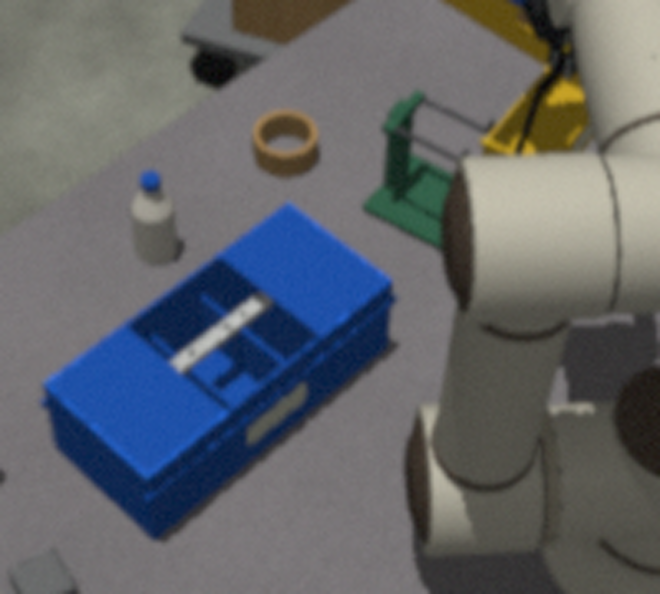

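Emit:
drive_tool(series=[{"dx": 0,"dy": 0,"dz": -0.5,"wx": 0,"wy": 0,"wz": 0,"gripper": 0},{"dx": 0,"dy": 0,"dz": -1.3,"wx": 0,"wy": 0,"wz": 0,"gripper": 0},{"dx": 0,"dy": 0,"dz": -2.1,"wx": 0,"wy": 0,"wz": 0,"gripper": 0},{"dx": 0,"dy": 0,"dz": -2.8,"wx": 0,"wy": 0,"wz": 0,"gripper": 0},{"dx": 0,"dy": 0,"dz": -3.3,"wx": 0,"wy": 0,"wz": 0,"gripper": 0},{"dx": 0,"dy": 0,"dz": -3.4,"wx": 0,"wy": 0,"wz": 0,"gripper": 0},{"dx": 0,"dy": 0,"dz": -3.4,"wx": 0,"wy": 0,"wz": 0,"gripper": 0}])

```text
time_s: 7.82
eef_pos: [0.3938, -0.2443, 0.1775]
ee_rot: [-1.291, 1.072, -1.073]
contact_force: [-0.7, 0.2, -1.5]
width: 0.0105
```

```bash
python3 two.py 5
```

```text
7.825 [ 0.3938 -0.2443  0.1775] [-1.291  1.072 -1.073] [-0.7  0.2 -1.5] 0.0105 [-0.72 -0.07  1.75 -0.    1.46 -0.91]
```

View pics/sc5z.png

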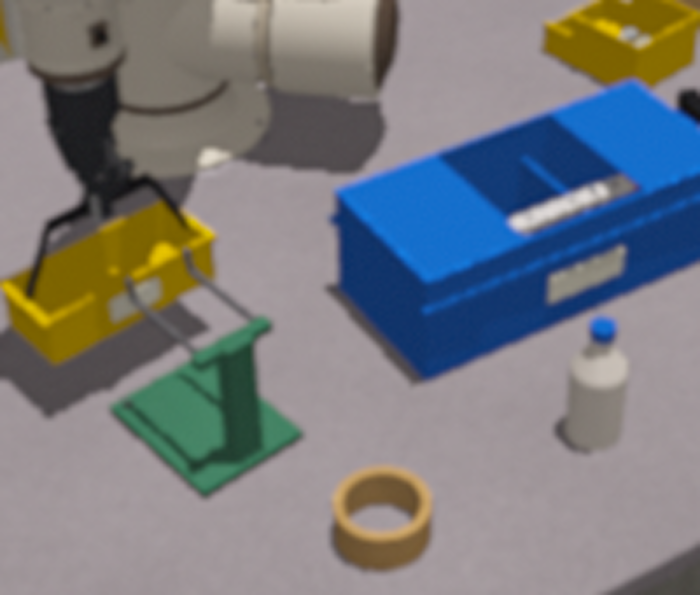

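The basket sits low in front of the prongs. Its rim is below the prong ends and the handle bar is above them, and the tips at (130,283) and (187,258) are centred on it. Now forward.

Emit:
drive_tool(series=[{"dx": 0.2,"dy": 0.04,"dz": 0,"wx": 0,"wy": 0,"wz": 0,"gripper": 0},{"dx": 0.6,"dy": 0.11,"dz": 0,"wx": 0,"wy": 0,"wz": 0,"gripper": 0},{"dx": 1.0,"dy": 0.18,"dz": 0,"wx": 0,"wy": 0,"wz": 0,"gripper": 0},{"dx": 1.5,"dy": 0.28,"dz": 0,"wx": 0,"wy": 0,"wz": 0,"gripper": 0},{"dx": 2.0,"dy": 0.37,"dz": 0,"wx": 0,"wy": 0,"wz": 0,"gripper": 0},{"dx": 2.4,"dy": 0.45,"dz": 0,"wx": 0,"wy": 0,"wz": 0,"gripper": 0},{"dx": 2.7,"dy": 0.5,"dz": 0,"wx": 0,"wy": 0,"wz": 0,"gripper": 0},{"dx": 2.85,"dy": 0.53,"dz": 0,"wx": 0,"wy": 0,"wz": 0,"gripper": 0},{"dx": 2.85,"dy": 0.53,"dz": 0,"wx": 0,"wy": 0,"wz": 0,"gripper": 0}])

```text
time_s: 9.05
eef_pos: [0.5362, -0.2179, 0.1766]
ee_rot: [-1.291, 1.073, -1.072]
contact_force: [-1.1, -0.3, -1.6]
width: 0.0111
```

```bash
python3 two.py 6
```

```text
9.05 [ 0.5362 -0.2179  0.1766] [-1.291  1.073 -1.072] [-1.1 -0.3 -1.6] 0.0111 [-0.52  0.18  1.49 -0.    1.47 -0.7 ]
```

View pics/sc6z.png

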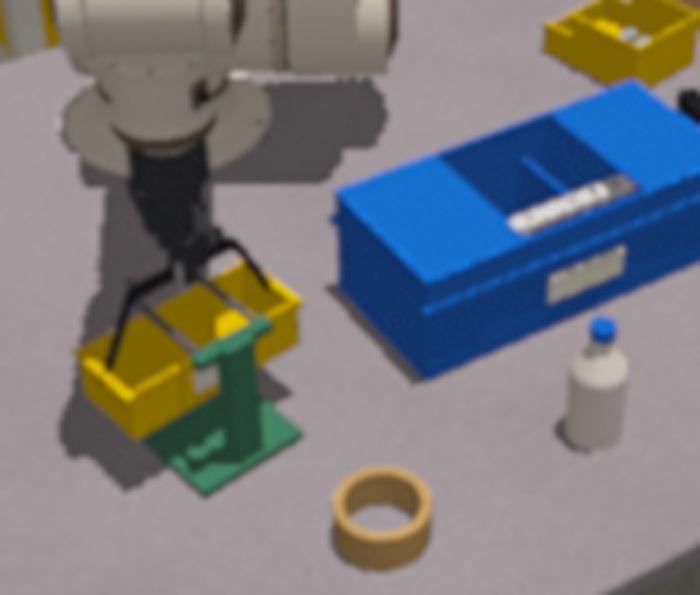

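View pics/sd6z.png

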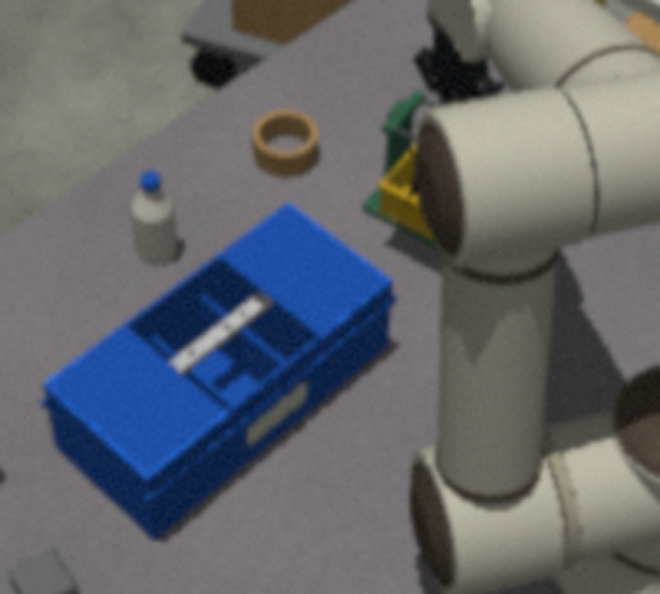

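Both prongs pass under the handle bar, on either side of the fingers. I'll lower, backing off 8 mm from the crossbar.

Emit:
drive_tool(series=[{"dx": -0.08,"dy": -0.015,"dz": -0.2,"wx": 0,"wy": 0,"wz": 0,"gripper": 0},{"dx": -0.16,"dy": -0.03,"dz": -0.45,"wx": 0,"wy": 0,"wz": 0,"gripper": 0},{"dx": -0.16,"dy": -0.03,"dz": -0.6,"wx": 0,"wy": 0,"wz": 0,"gripper": 0},{"dx": -0.16,"dy": -0.03,"dz": -0.68,"wx": 0,"wy": 0,"wz": 0,"gripper": 0},{"dx": -0.16,"dy": -0.03,"dz": -0.7,"wx": 0,"wy": 0,"wz": 0,"gripper": 0},{"dx": -0.16,"dy": -0.03,"dz": -0.7,"wx": 0,"wy": 0,"wz": 0,"gripper": 0}])

```text
time_s: 9.9
eef_pos: [0.5281, -0.2195, 0.1421]
ee_rot: [-1.291, 1.072, -1.073]
contact_force: [-2.5, 0.2, 2.3]
width: 0.0105
```

```bash
python3 two.py 7
```

```text
9.9 [ 0.5281 -0.2195  0.1421] [-1.291  1.072 -1.073] [-2.5  0.2  2.3] 0.0105 [-0.53  0.18  1.56 -0.    1.4  -0.71]
```

View pics/sc7z.png

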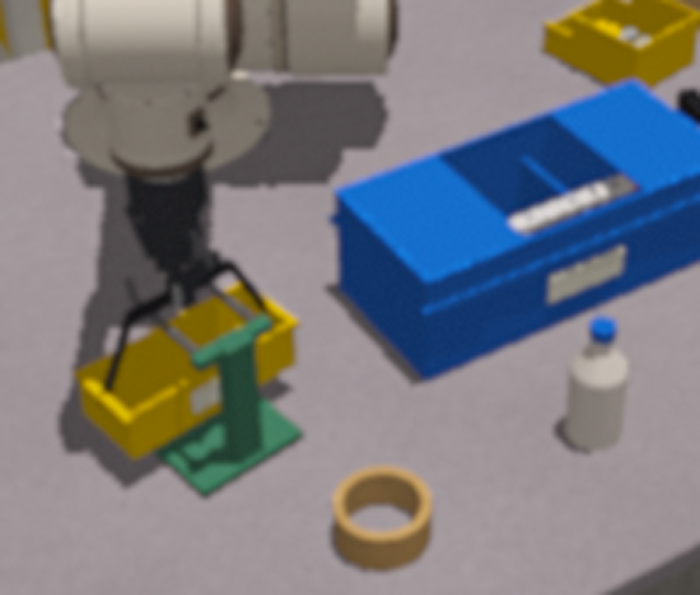

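The vertical force rose to +2.3 N, so the handle is seated. I'll open halfway and rise.

Emit:
drive_tool(series=[{"dx": 0,"dy": 0,"dz": 0,"wx": 0,"wy": 0,"wz": 0,"gripper": 0.25},{"dx": 0,"dy": 0,"dz": 0,"wx": 0,"wy": 0,"wz": 0,"gripper": 0.5},{"dx": 0,"dy": 0,"dz": 0,"wx": 0,"wy": 0,"wz": 0,"gripper": 0.5},{"dx": 0,"dy": 0,"dz": 0.1,"wx": 0,"wy": 0,"wz": 0,"gripper": 0.5},{"dx": 0,"dy": 0,"dz": 0.5,"wx": 0,"wy": 0,"wz": 0,"gripper": 0.5},{"dx": 0,"dy": 0,"dz": 1.2,"wx": 0,"wy": 0,"wz": 0,"gripper": 0.5},{"dx": 0,"dy": 0,"dz": 2.2,"wx": 0,"wy": 0,"wz": 0,"gripper": 0.5},{"dx": 0,"dy": 0,"dz": 3.2,"wx": 0,"wy": 0,"wz": 0,"gripper": 0.6},{"dx": 0,"dy": 0,"dz": 4.0,"wx": 0,"wy": 0,"wz": 0,"gripper": 0.6}])

```text
time_s: 11.12
eef_pos: [0.5278, -0.2194, 0.3444]
ee_rot: [-1.29, 1.071, -1.074]
contact_force: [1.3, -0.1, -1.0]
width: 0.0512
```

```bash
python3 two.py 8; python3 - <<'E'
from h import *
snap('wrist','w8')
E
```

```text
11.125 [ 0.5278 -0.2194  0.3444] [-1.29   1.071 -1.074] [ 1.3 -0.1 -1. ] 0.0512 [-0.53  0.13  1.21 -0.    1.8  -0.71]
```

View pics/sc8z.png

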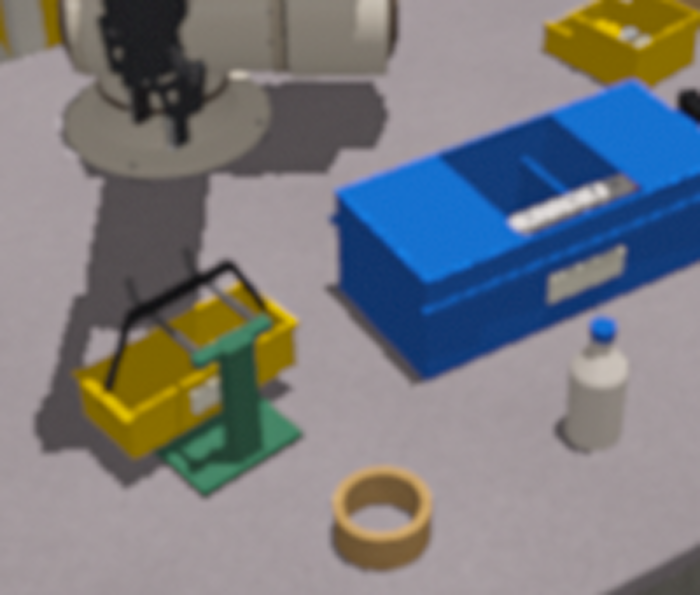

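View pics/w8.png

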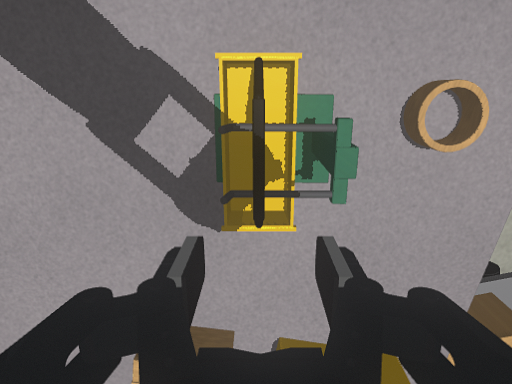

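The basket hangs freely on both prongs. In the wrist view the handle is at column 259 and the prongs cross it at rows 128 and 195. Next I'll look down into the bin.

Emit:
drive_tool(series=[{"dx": 0,"dy": 0.6,"dz": 0,"wx": 0,"wy": 0,"wz": -0.02,"gripper": 0.6},{"dx": 0,"dy": 1.7,"dz": 0,"wx": 0,"wy": 0,"wz": -0.06,"gripper": 0.6},{"dx": 0,"dy": 2.8,"dz": 0,"wx": 0,"wy": 0,"wz": -0.1,"gripper": 0.6},{"dx": 0,"dy": 3.9,"dz": 0,"wx": 0,"wy": 0,"wz": -0.14,"gripper": 0.6},{"dx": 0,"dy": 5.0,"dz": 0,"wx": 0,"wy": 0,"wz": -0.18,"gripper": 0.6},{"dx": -0.1,"dy": 6.1,"dz": 0,"wx": 0,"wy": 0,"wz": -0.18,"gripper": 0.6},{"dx": -0.1,"dy": 7.2,"dz": -0.2,"wx": 0,"wy": 0,"wz": -0.18,"gripper": 0.6},{"dx": -0.1,"dy": 8.3,"dz": -0.5,"wx": 0,"wy": 0,"wz": -0.18,"gripper": 0.6},{"dx": -0.1,"dy": 9.0,"dz": -0.8,"wx": 0,"wy": 0,"wz": -0.18,"gripper": 0.6},{"dx": -0.1,"dy": 9.4,"dz": -0.9,"wx": 0,"wy": 0,"wz": -0.18,"gripper": 0.6},{"dx": -0.1,"dy": 9.4,"dz": -0.9,"wx": 0,"wy": 0,"wz": -0.18,"gripper": 0.6},{"dx": -0.1,"dy": 9.4,"dz": -0.9,"wx": 0,"wy": 0,"wz": -0.18,"gripper": 0.6}])

```text
time_s: 12.78
eef_pos: [0.5232, 0.2496, 0.2972]
ee_rot: [-1.211, 1.206, -1.207]
contact_force: [-0.3, -1.1, 0.3]
width: 0.0512
```

```bash
python3 two.py 9; python3 - <<'E'
from h import *
snap('wrist','w9')
E
```

```text
12.775 [0.5232 0.2496 0.2972] [-1.211  1.206 -1.207] [-0.3 -1.1  0.3] 0.0512 [ 0.31  0.15  1.29 -0.    1.71  0.31]
```

View pics/w9.png

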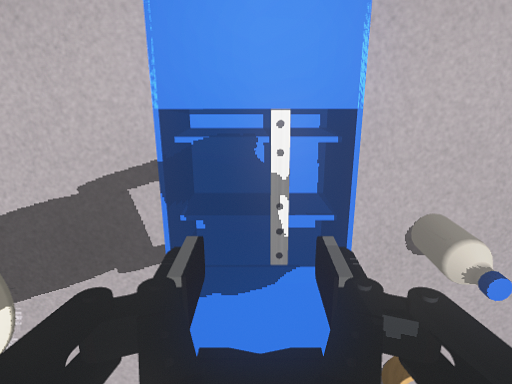

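View pics/sc9z.png

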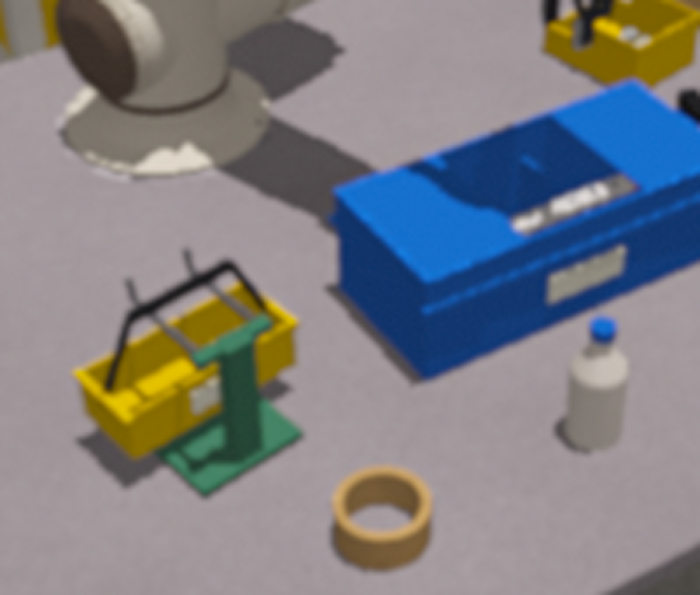

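```bash
python3 - <<'E'
from h import *
T=wristT()
print('bar mid pts',plane('wrist',[(280.5,112),(280.2,150),(279.3,207),(278.5,255)],.104,T).round(4))
print('holes',plane('wrist',[(280,124),(280,153),(279.5,207),(279.5,231),(279,255)],.104,T)[:,1].round(4))
print('mouth edges',plane('wrist',[(160,109),(357,109),(200,266)],.140,T).round(4))
print('ribs',plane('wrist',[(240,139),(240,213)],.092,T).round(4))
print('bin x edges',plane('wrist',[(147,20),(369,20),(158,100),(361,100)],.142,T).round(4))
E
python3 - <<'E'
import cv2
a=cv2.imread('pics/w9.png')[95:280,150:370]
cv2.imwrite('pics/w9z.png',cv2.resize(a,None,fx=3,fy=3))
E
```

```text
bar mid pts [[0.5437 0.3    0.104 ]
 [0.5441 0.261  0.104 ]
 [0.5444 0.1975 0.104 ]
 [0.5446 0.1387 0.104 ]]
holes [0.288  0.2578 0.1975 0.1687 0.1387]
mouth edges [[0.4316 0.3048 0.14  ]
 [0.6111 0.3052 0.14  ]
 [0.4603 0.1446 0.14  ]]
ribs [[0.5013 0.2707 0.092 ]
 [0.5001 0.1858 0.092 ]]
bin x edges [[0.4271 0.3782 0.142 ]
 [0.6146 0.3787 0.142 ]
 [0.431  0.3128 0.142 ]
 [0.6135 0.3132 0.142 ]]
```

View pics/w9z.png

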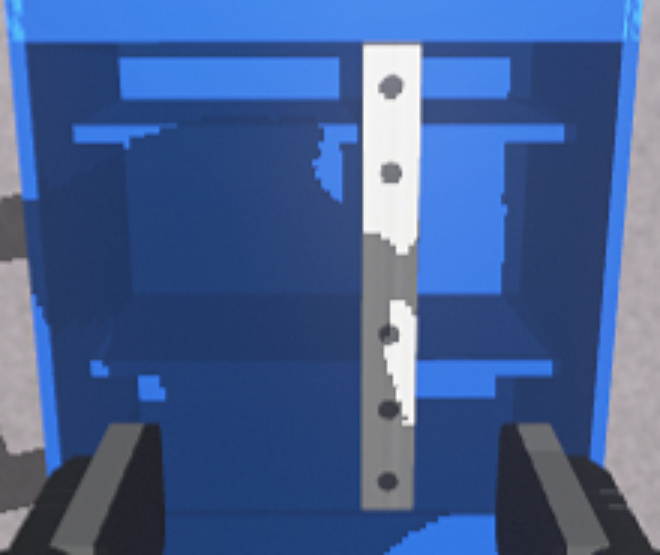

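The bar lies at x≈0.544, almost exactly along y. Its hole pattern (rows 124–255) puts its centre at y≈0.228, and the mouth centre is at y≈0.225. I'll grip about 20 mm to the +y side of the bar's middle, between the ribs.

Emit:
drive_tool(series=[{"dx": 0.2,"dy": -0.02,"dz": -0.6,"wx": 0,"wy": 0,"wz": 0,"gripper": 0.6},{"dx": 0.42,"dy": -0.04,"dz": -1.6,"wx": 0,"wy": 0,"wz": 0,"gripper": 0.6},{"dx": 0.42,"dy": -0.04,"dz": -2.6,"wx": 0,"wy": 0,"wz": 0,"gripper": 0.6},{"dx": 0.42,"dy": -0.04,"dz": -3.5,"wx": 0,"wy": 0,"wz": 0,"gripper": 0.6},{"dx": 0.42,"dy": -0.04,"dz": -4.1,"wx": 0,"wy": 0,"wz": 0,"gripper": 0.6},{"dx": 0.42,"dy": -0.04,"dz": -4.4,"wx": 0,"wy": 0,"wz": 0,"gripper": 0.6},{"dx": 0.42,"dy": -0.04,"dz": -4.5,"wx": 0,"wy": 0,"wz": 0,"gripper": 0.6},{"dx": 0.42,"dy": -0.04,"dz": -4.5,"wx": 0,"wy": 0,"wz": 0,"gripper": 0.6}])

```text
time_s: 13.92
eef_pos: [0.5444, 0.2485, 0.0727]
ee_rot: [-1.21, 1.206, -1.207]
contact_force: [-0.1, -0.4, 0.1]
width: 0.051
```

```bash
python3 two.py 10; python3 - <<'E'
from h import *
snap('wrist','w10')
E
```

```text
13.925 [0.5444 0.2485 0.0727] [-1.21   1.206 -1.207] [-0.1 -0.4  0.1] 0.051 [0.3  0.29 1.58 0.   1.28 0.3 ]
```

View pics/w10.png

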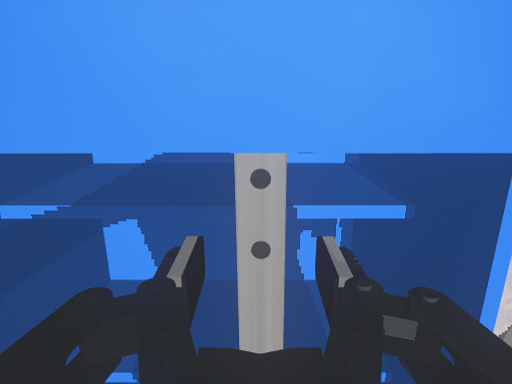

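View pics/sc10z.png

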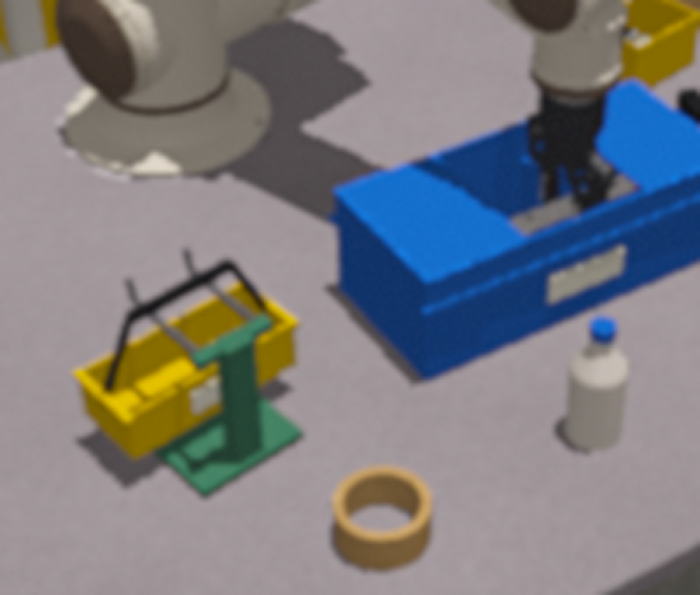

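Emit:
drive_tool(series=[{"dx": 0,"dy": 0,"dz": 0,"wx": 0,"wy": 0,"wz": 0,"gripper": 0},{"dx": 0,"dy": 0,"dz": 0,"wx": 0,"wy": 0,"wz": 0,"gripper": 0},{"dx": 0,"dy": 0,"dz": 0,"wx": 0,"wy": 0,"wz": 0,"gripper": 0},{"dx": 0,"dy": 0,"dz": 0,"wx": 0,"wy": 0,"wz": 0,"gripper": 0},{"dx": 0,"dy": 0,"dz": 0,"wx": 0,"wy": 0,"wz": 0,"gripper": 0}])

```text
time_s: 14.7
eef_pos: [0.5442, 0.2486, 0.0723]
ee_rot: [-1.21, 1.206, -1.206]
contact_force: [-1.6, -0.9, 6.0]
width: 0.0188
```

```bash
python3 - <<'E'
from h import *
snap('wrist','w11');s=sense();print(s['width'],s['eef_pos'],s['contact_force'])
# planned path: bar centre (yc,zc), tilt th about +x; grip s along bar; tool pose = TCP
s0=.0205; O=-.026 # bar centre -> TCP along tool down: TCP below bar centre
c0=np.array([.2485-s0,.098]);mc=.2247
def tcp(c,th):
    a=np.array([np.cos(th),np.sin(th)]);n=np.array([-np.sin(th),np.cos(th)])
    return np.array(c)+s0*a-(.098-.0727)*n
def clear(c,th):
    a=np.array([np.cos(th),np.sin(th)]);n=np.array([-np.sin(th),np.cos(th)])
    c=np.array(c)-[mc,0]
    t=np.linspace(-.125,.125,251)
    bar=np.vstack([c+t[:,None]*a+h*n for h in(-.006,.006)])
    G=c+s0*a+.004*n   # grasp pt
    u=np.linspace(-.014,.014,15);v=np.linspace(-.019,.054,40)
    fin=np.array([G+i*a+j*n for i in u for j in v])
    u=np.linspace(-.043,.043,40);v=np.linspace(.054,.2,60)
    body=np.array([G+i*a+j*n for i in u for j in v])
    def rect(P,y0,y1,z0,z1):
        dy=np.maximum(np.maximum(y0-P[:,0],P[:,0]-y1),0);dz=np.maximum(np.maximum(z0-P[:,1],P[:,1]-z1),0);return np.hypot(dy,dz).min()
    obs=dict(sL=(-.21,-.08,.138,.142),sR=(.08,.21,.138,.142),rL=(-.048,-.042,0,.092),rR=(.042,.048,0,.092),wL=(-.21,-.205,0,.142),wR=(.205,.21,0,.142),fl=(-.3,.3,-.01,.005))
    out=[]
    for nm,P in(('bar',bar),('fin',fin),('body',body)):
        k=min(obs,key=lambda o:rect(P,*obs[o]));out.append(f'{nm}:{k} {rect(P,*obs[k])*1000:.0f}')
    return ' '.join(out)
D=np.pi/180
t0=tcp(c0,0)
w=[(c0,0),(c0+[0,.02],0),(c0+[-.03,.02],3),(np.array([mc-.057,.119]),6),(np.array([mc-.06,.120]),15),(np.array([mc-.06,.122]),25),(np.array([mc-.058,.124]),33)]
P=np.array([mc-.058,.124])
for d in(.03,.06,.09,.11):w.append((P+d*np.array([np.cos(33*D),np.sin(33*D)]),33))
e=w[-1][0]
for h in(.03,.08,.13,.19):w.append((e+[0,h],33))
p=None
for c,th in w:
    for f in(np.linspace(.25,1,4) if p else [1]):
        c1=np.array(c) if not p else p[0]+f*(np.array(c)-p[0]);t1=th if not p else p[1]+f*(th-p[1])
        q=(tcp(c1,t1*D)-t0)/.05
        print(('* ' if f==1 else '  '),'dy %.2f dz %.2f wx %.3f'%(*q,t1*D),clear(c1,t1*D))
    p=(np.array(c),th)
E
```

```text
0.018713724416142326 [0.54422599 0.24862472 0.0723319 ] [-1.02993193  0.88345436  6.12578374]
*  dy 0.00 dz 0.00 wx 0.000 bar:rL 0 fin:rR 4 body:sR 19
   dy 0.00 dz 0.10 wx 0.000 bar:rL 5 fin:rR 4 body:sR 23
   dy 0.00 dz 0.20 wx 0.000 bar:rL 10 fin:rR 4 body:sR 27
   dy 0.00 dz 0.30 wx 0.000 bar:rL 15 fin:rR 7 body:sR 32
*  dy 0.00 dz 0.40 wx 0.000 bar:sL 14 fin:rR 12 body:sR 36
   dy -0.14 dz 0.41 wx 0.013 bar:sR 12 fin:rR 16 body:sR 41
   dy -0.29 dz 0.41 wx 0.026 bar:sR 11 fin:rR 22 body:sR 46
   dy -0.43 dz 0.42 wx 0.039 bar:sR 9 fin:rR 29 body:sL 49
*  dy -0.57 dz 0.42 wx 0.052 bar:sR 7 fin:rL 25 body:sL 43
   dy -0.72 dz 0.43 wx 0.065 bar:sR 6 fin:rL 19 body:sL 38
   dy -0.86 dz 0.44 wx 0.079 bar:sR 4 fin:rL 14 body:sL 34
   dy -1.01 dz 0.45 wx 0.092 bar:sR 6 fin:rL 12 body:sL 33
*  dy -1.16 dz 0.47 wx 0.105 bar:sR 13 fin:rL 13 body:sL 32
   dy -1.15 dz 0.49 wx 0.144 bar:sR 15 fin:rL 13 body:sL 31
   dy -1.15 dz 0.51 wx 0.183 bar:sR 15 fin:rL 14 body:sL 30
   dy -1.15 dz 0.54 wx 0.223 bar:sR 16 fin:rL 15 body:sL 29
*  dy -1.15 dz 0.56 wx 0.262 bar:sL 17 fin:rL 15 body:sL 28
  
[... 1703 characters left out ...]
 17 fin:sR 82 body:sL 137
   dy 0.83 dz 3.12 wx 0.576 bar:sL 27 fin:sR 94 body:sL 148
   dy 0.83 dz 3.37 wx 0.576 bar:sL 38 fin:sR 105 body:sL 159
*  dy 0.83 dz 3.62 wx 0.576 bar:sL 50 fin:sR 117 body:sL 171
   dy 0.83 dz 3.87 wx 0.576 bar:sL 63 fin:sR 129 body:sL 182
   dy 0.83 dz 4.12 wx 0.576 bar:sL 75 fin:sR 142 body:sL 194
   dy 0.83 dz 4.37 wx 0.576 bar:sL 87 fin:sR 154 body:sL 206
*  dy 0.83 dz 4.62 wx 0.576 bar:sL 100 fin:sR 166 body:sL 218
   dy 0.83 dz 4.92 wx 0.576 bar:sL 115 fin:sR 181 body:sL 232
   dy 0.83 dz 5.22 wx 0.576 bar:sL 129 fin:sR 196 body:sL 247
   dy 0.83 dz 5.52 wx 0.576 bar:sL 144 fin:sR 210 body:sL 261
*  dy 0.83 dz 5.82 wx 0.576 bar:sL 159 fin:sR 225 body:sL 276
```

View pics/w11.png

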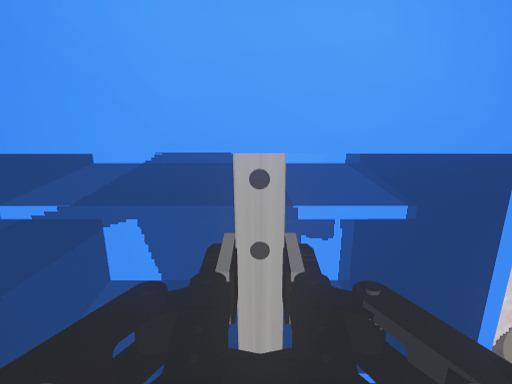

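The bar is gripped at width 18.7 mm. First I'll lift it 20 mm level, slide it 57 mm toward −y and tilt 15°, then check.

Emit:
drive_tool(series=[{"dx": 0,"dy": 0,"dz": 0.15,"wx": 0,"wy": 0,"wz": 0,"gripper": 0},{"dx": 0,"dy": 0,"dz": 0.35,"wx": 0,"wy": 0,"wz": 0,"gripper": 0},{"dx": 0,"dy": 0,"dz": 0.42,"wx": 0,"wy": 0,"wz": 0,"gripper": 0},{"dx": 0,"dy": -0.2,"dz": 0.42,"wx": 0,"wy": 0,"wz": 0,"gripper": 0},{"dx": 0,"dy": -0.5,"dz": 0.42,"wx": 0,"wy": 0,"wz": 0,"gripper": 0},{"dx": 0,"dy": -0.85,"dz": 0.42,"wx": 0,"wy": 0,"wz": 0,"gripper": 0},{"dx": 0,"dy": -1.1,"dz": 0.42,"wx": 0,"wy": 0,"wz": 0,"gripper": 0},{"dx": 0,"dy": -1.22,"dz": 0.42,"wx": 0,"wy": 0,"wz": 0,"gripper": 0},{"dx": 0,"dy": -1.19,"dz": 0.46,"wx": 0.08,"wy": 0,"wz": 0,"gripper": 0},{"dx": 0,"dy": -1.16,"dz": 0.51,"wx": 0.18,"wy": 0,"wz": 0,"gripper": 0},{"dx": 0,"dy": -1.15,"dz": 0.56,"wx": 0.26,"wy": 0,"wz": 0,"gripper": 0},{"dx": 0,"dy": -1.15,"dz": 0.56,"wx": 0.26,"wy": 0,"wz": 0,"gripper": 0}])

```text
time_s: 16.25
eef_pos: [0.5441, 0.1899, 0.0997]
ee_rot: [-1.016, 1.319, -1.015]
contact_force: [0.2, 0.8, -1.6]
width: 0.0186
```

```bash
python3 two.py 12; python3 - <<'E'
from h import *
snap('wrist','w12')
E
```

```text
16.25 [0.5441 0.1899 0.0997] [-1.016  1.319 -1.015] [ 0.2  0.8 -1.6] 0.0186 [ 0.05  0.19  1.67  0.27  1.29 -0.03]
```

View pics/w12.png

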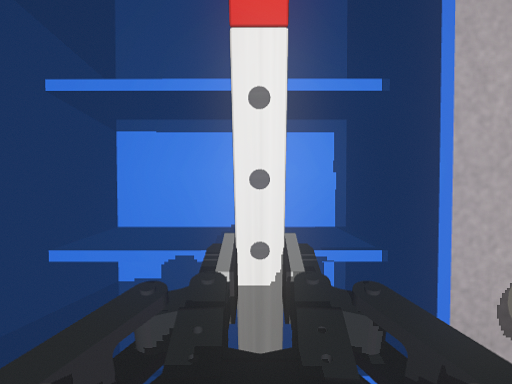

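View pics/sc12z.png

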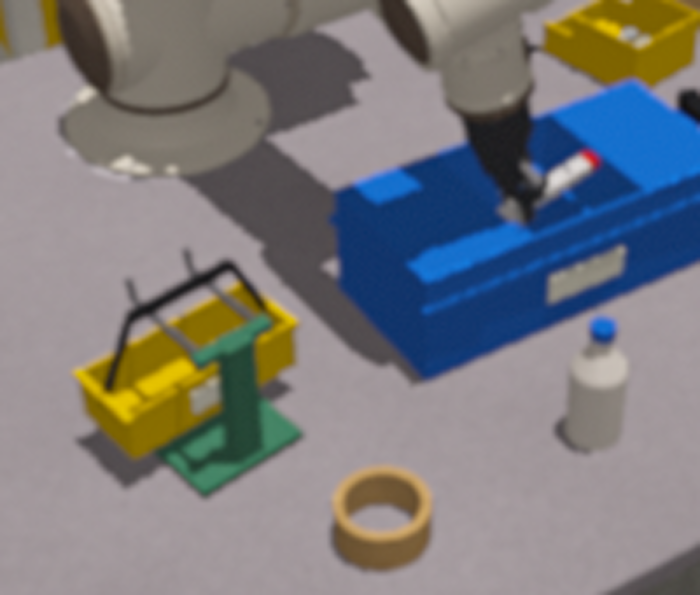

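View pics/sd12z.png

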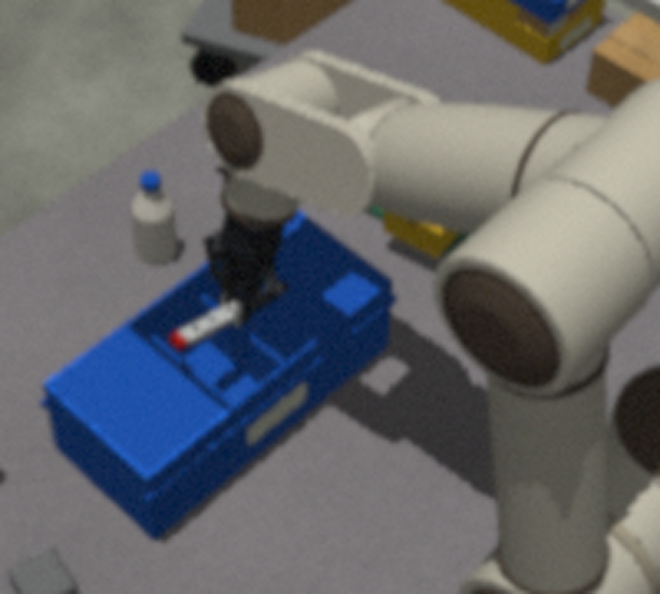

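```bash
python3 - <<'E'
from h import *
p=np.array([.544,.2855,.152]);print(((proj('scene',p)-[150,120])*3.5).round(),((proj('side',p)-[160,140])*3.3).round())
E
```

```text
[[595. 158.]] [[170. 341.]]
```

End 1's position matches the prediction to within about 2 px in both views, and nothing is touching. I'll tilt on to 33° and slide the bar out along its axis.

Emit:
drive_tool(series=[{"dx": 0,"dy": 0.03,"dz": 0.07,"wx": 0.08,"wy": 0,"wz": 0,"gripper": 0},{"dx": 0,"dy": 0.06,"dz": 0.14,"wx": 0.17,"wy": 0,"wz": 0,"gripper": 0},{"dx": 0,"dy": 0.1,"dz": 0.2,"wx": 0.25,"wy": 0,"wz": 0,"gripper": 0},{"dx": 0,"dy": 0.13,"dz": 0.26,"wx": 0.316,"wy": 0,"wz": 0,"gripper": 0},{"dx": 0,"dy": 0.13,"dz": 0.26,"wx": 0.316,"wy": 0,"wz": 0,"gripper": 0},{"dx": 0,"dy": 0.38,"dz": 0.42,"wx": 0.316,"wy": 0,"wz": 0,"gripper": 0},{"dx": 0,"dy": 0.64,"dz": 0.59,"wx": 0.316,"wy": 0,"wz": 0,"gripper": 0},{"dx": 0,"dy": 0.97,"dz": 0.8,"wx": 0.316,"wy": 0,"wz": 0,"gripper": 0},{"dx": 0,"dy": 1.31,"dz": 1.02,"wx": 0.316,"wy": 0,"wz": 0,"gripper": 0},{"dx": 0,"dy": 1.64,"dz": 1.25,"wx": 0.316,"wy": 0,"wz": 0,"gripper": 0},{"dx": 0,"dy": 1.98,"dz": 1.46,"wx": 0.316,"wy": 0,"wz": 0,"gripper": 0},{"dx": 0,"dy": 2.22,"dz": 1.62,"wx": 0.316,"wy": 0,"wz": 0,"gripper": 0},{"dx": 0,"dy": 2.22,"dz": 1.62,"wx": 0.316,"wy": 0,"wz": 0,"gripper": 0}])

```text
time_s: 18.02
eef_pos: [0.5437, 0.3031, 0.1816]
ee_rot: [-0.777, 1.423, -0.772]
contact_force: [-0.1, 0.5, -2.1]
width: 0.0184
```

```bash
python3 two.py 13
```

```text
18.025 [0.5437 0.3031 0.1816] [-0.777  1.423 -0.772] [-0.1  0.5 -2.1] 0.0184 [ 0.08  0.16  1.61  0.59  1.36 -0.05]
```

View pics/sc13z.png

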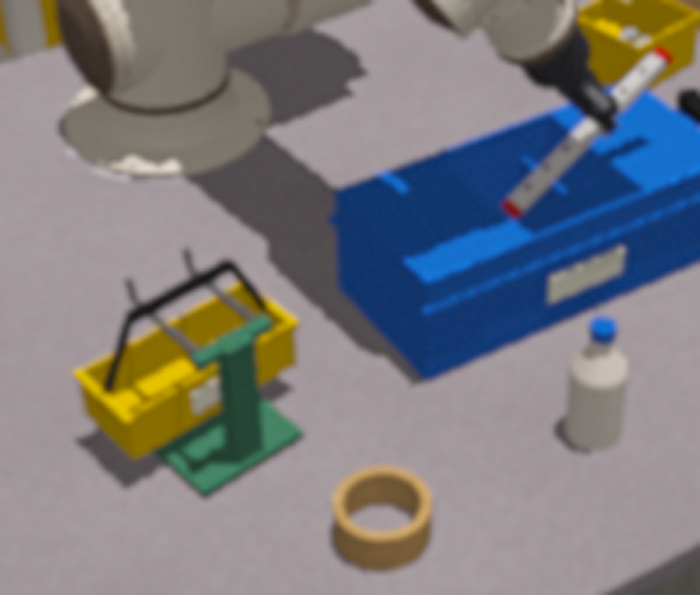

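View pics/sd13z.png

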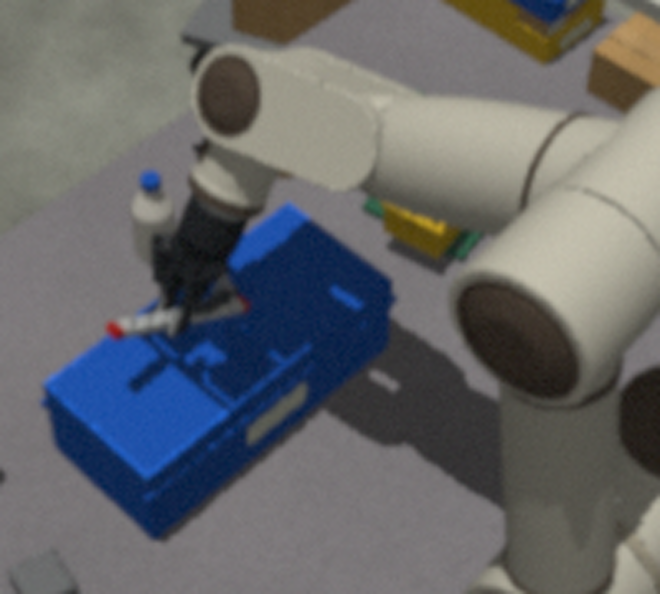

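Both red ends are visible, with end 2 inside the mouth opening at about (513,208). Now straight up.

Emit:
drive_tool(series=[{"dx": 0,"dy": 0,"dz": 0.3,"wx": 0,"wy": 0,"wz": 0,"gripper": 0},{"dx": 0,"dy": 0,"dz": 0.8,"wx": 0,"wy": 0,"wz": 0,"gripper": 0},{"dx": 0,"dy": 0,"dz": 1.4,"wx": 0,"wy": 0,"wz": 0,"gripper": 0},{"dx": 0,"dy": 0,"dz": 2.0,"wx": 0,"wy": 0,"wz": 0,"gripper": 0},{"dx": 0,"dy": 0,"dz": 2.5,"wx": 0,"wy": 0,"wz": 0,"gripper": 0},{"dx": 0,"dy": 0,"dz": 2.8,"wx": 0,"wy": 0,"wz": 0,"gripper": 0},{"dx": 0,"dy": 0,"dz": 3.0,"wx": 0,"wy": 0,"wz": 0,"gripper": 0},{"dx": 0,"dy": 0,"dz": 3.0,"wx": 0,"wy": 0,"wz": 0,"gripper": 0},{"dx": 0,"dy": 0,"dz": 3.0,"wx": 0,"wy": 0,"wz": 0,"gripper": 0},{"dx": 0,"dy": 0,"dz": 3.0,"wx": 0,"wy": 0,"wz": 0,"gripper": 0},{"dx": 0,"dy": 0,"dz": 3.0,"wx": 0,"wy": 0,"wz": 0,"gripper": 0}])

```text
time_s: 19.5
eef_pos: [0.5439, 0.302, 0.3304]
ee_rot: [-0.777, 1.425, -0.773]
contact_force: [-0.0, 1.0, -2.6]
width: 0.0186
```

```bash
python3 two.py 14; python3 - <<'E'
from h import *
print(sense()['dq'].round(4))
def reds(n):
    im=cv2.imread(f'pics/{n}14.png');h=cv2.cvtColor(im,cv2.COLOR_BGR2HSV)
    m=((h[...,0]<6)|(h[...,0]>174))&(h[...,1]>150)&(h[...,2]>90)
    k,l,st,ce=cv2.connectedComponentsWithStats(m.astype(np.uint8))
    print(n,[(tuple(ce[i].round(1)),st[i,4]) for i in range(1,k) if st[i,4]>2])
reds('sc');reds('sd')
for y,z in((mc:=.2247-.058+.105,0),):pass
c=np.array([.544,.2247-.058+.1048,.124+.0681+.15]);a=np.array([0,.839,.545])
print('pred ends',c+.119*a,c-.119*a,proj('scene',[c+.119*a,c-.119*a]).round(1),proj('side',[c+.119*a,c-.119*a]).round(1))
E
```

```text
19.5 [0.5439 0.302  0.3304] [-0.777  1.425 -0.773] [-0.   1.  -2.6] 0.0186 [0.08 0.1  1.38 0.57 1.61 0.11]
[ 0.0004  0.0001 -0.0011 -0.0008  0.0002  0.0003]
sc [((np.float64(342.8), np.float64(100.5)), np.int32(10)), ((np.float64(297.2), np.float64(146.8)), np.int32(5))]
sd [((np.float64(191.2), np.float64(214.4)), np.int32(10))]
pred ends [0.544    0.371341 0.406955] [0.544    0.171659 0.277245] [[343.4 101.3]
 [297.4 146.8]] [[190.2 214.1]
 [231.3 208.4]]
```

View pics/sc14.png

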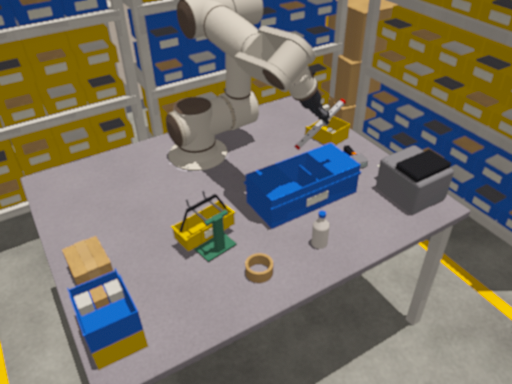

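View pics/sd14.png

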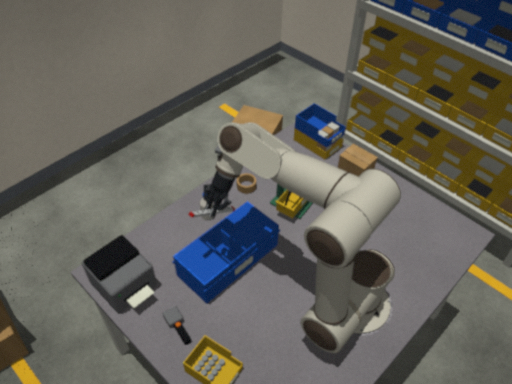

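The red ends are within 1 px of prediction in the scene view (end 2 is hidden in the side view). That puts the lowest end at about z=0.27, roughly 13 cm above the bin top. The arm is still, the basket still hangs, and the bystanders haven't moved.

```bash
python3 -c "
from h import *
print(finish_job())"
```

```text
the job is handed in; nothing more can be done
None
```

I hung the basket by its handle on both prongs, took the bar out of the bin end first, and handed in the job at about 19.5 s with the bar still held.

**Basket:** The last scene picture shows it still hanging; the wrist view after release showed the handle across both prongs.

**Bar:** I lifted it 20 mm and slid it toward −y. I then tilted it to about 33° so its +y end came out first, drew it out along its axis and raised it.

**Last checks:**
- **Bar height:** the red ends lay within about 1 px of the predicted positions. End 2 was hidden in the side view, so its position rests on the scene view alone. The ends are at about z = 0.41 and 0.28 m, so the whole bar is roughly 13 cm above the bin top.
- **Stillness and contact:** joint speeds were about 0.001 rad/s or less and the gripper opening was 18.6 mm. The wrist force of about 2.6 N is roughly the bar's weight, so nothing else is pressing on it.
- **Other things:** none looked shifted in the final pictures. I compared them by eye only.

**What disagreed or failed:**
- The first grasp on the handle closed on nothing. The fingertips sat about 36 mm farther back than the tool description says, so I used a grasp point about 30 mm behind the reported TCP after that.
- The scene and side cameras disagreed by up to about 1 cm in x, so I averaged them for the stand.
- One move call was refused because a row left out some fields; nothing moved.

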